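# Blow out the hearing-aid air blower and snap its cap on

## Robot

A 6-joint arm with a two-finger parallel gripper is mounted at the origin on the work surface. World frame = base frame: x ahead of the robot, y to its left, z up, the work surface at z = 0. Lengths are in m, angles in degrees, forces in N, time in s.
With the tool pointing down it reaches from about 0.35 to 0.725 m from the base axis. Payload 4.3 kg.
Tool frame: the origin (TCP) lies on the centre line of the jaws, within the pads' length; the fingertips stand 25 mm ahead of it and the grasp point (between the pads) lies 6 mm ahead of it (r.nose_length is the distance from the TCP to the fingertips, in m); x points along the fingers, z is the direction in which the jaws open and shut, and the axes are right-handed (so a half turn about x gives the same grasp; the last joint's range is limited). The gripper opens to 85 mm and grips with 20 to 120 N. Pads are 22 mm wide; open, the fingers measure 114 mm over their backs; the gripper's body (76 mm by 85 mm) begins 54 mm behind the grasp point. The pads swing forward as they close: fully open they stand 13 mm farther back than shut.
Start: joints at [-73.814, 21.618, 4.641, 73.018, 0, 83.68], TCP at [0.22, -0.531, 0.256] pointing down, gripper open.
Joint ranges: [-156.06, 156.06], [-48.1, 94.91], [-58.44, 69.94], [-101.28, 121.22], [-78.64, 73.56], [-180, 180]. Speed limits (degrees/s): [147.25, 147.25, 180, 180, 180, 180].

## Interface

Orientations are given as [roll, pitch, yaw] about the fixed x, y, z axes, in that order (R = Rz(yaw) Ry(pitch) Rx(roll)).
In Python, from cell import r gives the robot as it stands.
- The arm moves only by the tool drive_tool, never from a script. Its argument "targets" is a list of rows, each an object with "translation": the shift along the tool's x, y, z in mm, a list of three; "twist": the turn about the tool's x in rad. A call has 1 to 5 rows; each row is the pose to reach, as a shift and turn from the pose commanded when the call began, along the tool's axes at that moment; what a row does not reach only later rows make up. A row lasts 1/8 s, in which the tool goes at most 62.5 mm and 10.7 degrees, less where a joint would pass 70% of its speed; a pose out of reach is approached as far as the arm can. A call with a gripper value outside its range is refused whole. "gripper" is the gripper command: -1 is shut, 1 is fully open, values between are in proportion, set as the call begins (left out, the last holds). The fingers move at their own pace and stop on an object; "force" is the grip in N (left out, the last holds). Time passes only in rows, so rows that repeat a pose let the fingers close. It gives the time, the measured TCP pose, the force and the opening at its end, in the units of the state.
- r.read_state(): the state, without advancing time (a new reading comes with each control period).
- r.snapshot(name): name is "side" or "top" or "wrist"; returns a dict with "img" (420x560x3 uint8, red, green, blue), "depth" (420x560 float32, m along the optical axis (not along the pixel's ray), 0 where there is no reading), "vertical_fov" (degrees; the focal length in pixels is half the picture's height over the tangent of half this angle, whatever the lens; pixels are square), "cx", "cy" (the principal point, pixels), "eye" and "orientation" of the camera in the world. Camera axes: x right, y down, z forward; pixel columns grow to the right and rows downward; lengths in m; the calibration is good to about 2 mm. The wrist camera is an equidistant fisheye: a pixel r from the principal point sees the ray r / f radians off the axis. A picture is of the moment at which its call begins.
- r.close_job(): hands the job in, once; it reports no verdict.
The state is a dict: "t": time; "joint_pos": joint angles; "joint_vel": joint speeds; "joint_torque": joint torques, N m; "tool_pos": TCP position; "tcp_rot": TCP orientation; "wrist_force": force on the tool from outside, world axes, zero at the start; "torque": the same for the moment, N m; "grip_width": finger opening in m.
Only numpy, scipy, OpenCV 4.12 (cv2) and the standard library are available. Lean on these libraries where they do the work, as an engineer would, in place of code of your own. Each camera call takes 0.05 s, during which the arm holds its last target.

## Task

Blow the damp out of the hearing-aid air blower on the shelf: push its sprung pump knob all the way down and let it come back up. Then take the loose ribbed grey snap cap and press it straight down over the blower's nozzle stud until it clicks, and keep pressing it down on the rubber washer with about 10 N. The job finishes while you are still holding the cap pressed down; do not let go, and leave the other toiletries where they are.

Things in the scene. Friction and masses are not known exactly. Their poses are not given: they have to be found in the camera images.
- stud_tip (a point): Tip of the blower's nozzle stud, on its axis, 70 mm above the shelf, z up. A white upright pin 17 mm thick, its top 10 mm tapering to 6 mm, with four sprung bulges round it (27 mm across, centred 14 mm below the tip). The pump knob stands 90 mm away along this frame's -y.
- unit: The hearing-aid air blower: a fixed white plastic base 76 x 170 mm (its x, y), 22 mm high, at any yaw; origin at the centre of its underside. The stud stands at y = +45 mm, the pump knob at y = -45 mm.
- seal: Black sprung rubber washer, 34 mm in diameter, round the foot of the stud; origin at the centre of its top face, 46 mm above the shelf and 24.3 mm below the stud's tip when unpressed. It gives 1 mm per 5 N and at most 5 mm. Below it is a 28 mm thick pedestal down to the base.
- pump_top (a point): Centre of the flat top of the pump knob: a grey round knob 32 mm in diameter and 14 mm tall on a 11 mm steel stem, its top 80 mm above the shelf when up. It moves straight down.
- pump (a joint): Travel of the pump knob in m: 0 up, 0.016 fully down. It springs back when released; it takes about 4 N at first and 10 N fully down.
- cap_mid (a point): Centre (half-way up, on the axis) of the loose snap cap: a ribbed grey plastic round cap 36 mm in diameter and 40 mm tall, about 30 g, closed on top, standing mouth down on the shelf. z points up out of its closed top.
- cap_mouth (a point): Centre of the cap's mouth, 20 mm below its centre: 22 mm wide with an inner lip 5 mm high, above it 29 mm wide, 32 mm deep in all. Pushed down on the stud, the lip meets the bulges with the mouth 8 mm below the stud's tip; the force rises to about 12 N, drops from 12 mm on, and from 18 mm the cap is pulled down (the click); from 24.5 mm the mouth squeezes the washer.
- case_mid (a point): Bystander: grey hard-shell hearing-aid case with a steel clip latch, 85 x 58 x 36 mm; its centre.
- tumbler_mid (a point): Bystander: white ceramic tumbler, 76 mm wide, 95 mm tall; its centre.
- jar_mid (a point): Bystander: clear glass jar with an aluminium twist cap, 68 mm wide, 78 mm tall; its centre.
- file_mid (a point): Bystander: aluminium nail file, 150 x 16 x 4 mm, lying along its y axis; near its centre.
- comb_mid (a point): Bystander: beige plastic comb, 160 x 35 x 6 mm, lying along its y axis; its centre.
- dish_mid (a point): Bystander: white ceramic soap dish with a bar of soap, 120 x 85 x 30 mm; its centre.
- lotion_mid (a point): Bystander: white lotion bottle, 56 mm wide, 150 mm tall; its centre.
There are look-alikes about, which are no part of the job. Of the things shaped like the part that bears cap_mid, the grey one is meant.

How it is judged:
By the outcome, as a careful person would: the job done as asked, in the order asked, and still so for the second after the job is handed in, while the arm keeps its last pose, push and grip.
It also fails if it takes over 51 s, if anything falls off the work surface, if the arm or the gripper's body presses on something with over 40 N, if the wrist force passes 120 N, or if a joint passes its speed limit or range.

## Working session

There is one attempt and no reset: what is moved stays moved. The work goes in short steps, Python scripts to look and compute and a tool call to move; the robot and the scene stay as the last step left them, time stands still between calls to the robot, and variables do not carry over. Pictures are saved under pics/ and viewed, and the job is handed in when it is done.

Besides the shell and the picture viewer there is one more tool, called after ">>>" by a JSON object that holds its "op" and its "data", one argument or row to a line. drive_tool: Moves the arm, as the interface text tells. Its arguments: {"type":"object","properties":{"targets":{"type":"array"},"gripper":{"type":"number"},"force":{"type":"number"}},"required":["targets"]}

```bash
ls; mkdir -p pics; python3 - <<'E'
from cell import r
import cv2,pickle
print(r.read_state(), r.nose_length)
d={}
for n in ["side","top","wrist"]:
    s=r.snapshot(n); d[n]=s
    cv2.imwrite(f"pics/{n}0.png",s["img"][:,:,::-1])
    print(n,s["vertical_fov"],s["cx"],s["cy"],s["eye"],s["orientation"])
pickle.dump(d,open("s0.pkl","wb"))
E
```

```text
pics
{'t': 0.0, 'joint_pos': array([-7.38165670e+01,  2.16595213e+01,  4.56418738e+00,  7.30167932e+01,
       -9.48316804e-04,  8.36805798e+01]), 'joint_vel': array([ 5.21301074e-02, -5.49557946e-02,  1.13287665e-01,  4.43329785e-03,
       -2.30223994e-02,  2.99826092e-05]), 'joint_torque': array([ 2.30413520e-03, -4.63604414e+01,  2.69875073e+01,  2.08118814e-02,
       -3.33244770e-04,  1.56988502e-06]), 'tool_pos': array([ 0.21990984, -0.53065434,  0.25539295]), 'tcp_rot': array([174.16514734,  89.88786882, 106.66800148]), 'wrist_force': array([-0.24974342,  0.17214314,  0.09675415]), 'torque': array([ 0.01921921, -0.07965163, -0.01088918]), 'grip_width': 0.0853840775380555} 0.025
side 43.67655423160271 283.84637336868224 207.51402437480377 [ 0.17635339 -1.10291308  0.87918882] [-124.273022     -0.59776978  -19.78669266]
top 55.101207840277205 279.6663446490494 211.69596666502238 [ 0.50231063 -0.02203585  1.04070516] [-1.75396328e+02  6.35164302e-02 -9.15795182e+01]
wrist 65.70646984690485 278.36749368983845 207.44542428738768 [ 0.29443548 -0.50011776  0.37193879] [ 1.61788712e+02  1.04133301e-01 -6.74389015e+01]
```

View pics/side0.png

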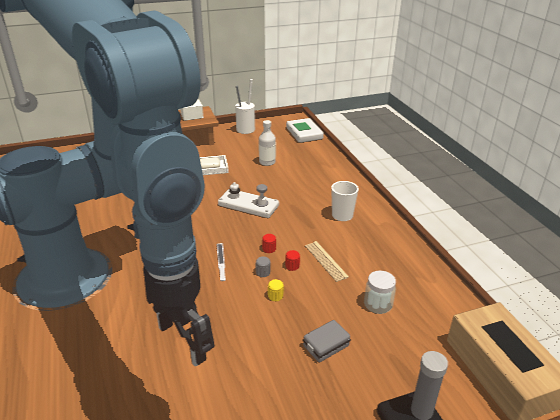

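View pics/top0.png

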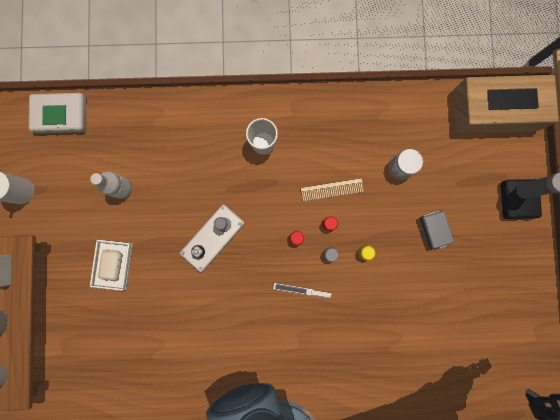

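View pics/wrist0.png

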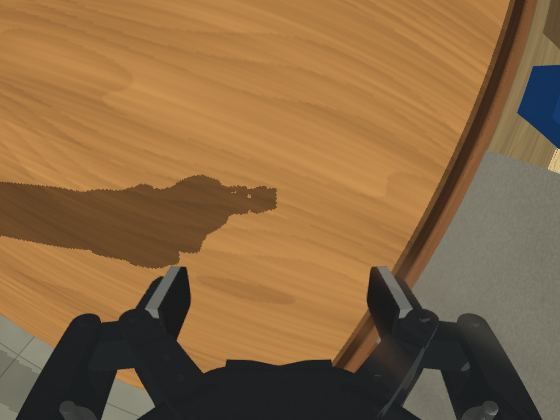

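Four caps of the same shape: in the top view, grey (331,256), red (297,239), red (331,224) and yellow (368,253). The grey one fits; side view has it at (263,267). In the top view the blower's stud is at about (197,252) and the grey knob at (221,226). I'll confirm with enlarged crops and measure.

```bash
cat > h.py <<'E'
import numpy as np,cv2
from scipy.spatial.transform import Rotation as R
def cam(s):
    f=210/np.tan(np.radians(s["vertical_fov"])/2)
    return f,R.from_euler("xyz",s["orientation"],degrees=True).as_matrix(),np.array(s["eye"])
def ray(s,u,v,fish=False):
    f,M,e=cam(s); a=np.array([(u-s["cx"])/f,(v-s["cy"])/f])
    if fish:
        t=np.linalg.norm(a); d=np.array([*(a/t*np.sin(t)),np.cos(t)])
    else: d=np.array([*a,1.])
    return e,M@(d/np.linalg.norm(d))
def onz(s,u,v,z,fish=False):
    e,d=ray(s,u,v,fish); return e+d*(z-e[2])/d[2]
def tri(a,b):
    (p,d),(q,g)=a,b
    A=np.stack([d,-g],1); t=np.linalg.lstsq(A,q-p,rcond=None)[0]
    x,y=p+d*t[0],q+g*t[1]; return (x+y)/2,np.linalg.norm(x-y)
def cloud(s):
    f,M,e=cam(s); v,u=np.mgrid[:420,:560]; Z=s["depth"]
    P=np.stack([(u-s["cx"])/f*Z,(v-s["cy"])/f*Z,Z],-1)
    return P@M.T+e
E
python3 - <<'E'
import pickle,cv2,numpy as np
from h import *
d=pickle.load(open("s0.pkl","rb"))
t,s=d["top"],d["side"]
def crop(s,x,y,w,h): return cv2.resize(s["img"][y:y+h,x:x+w,::-1],(400,300),interpolation=cv2.INTER_CUBIC)
o=np.vstack([np.hstack([crop(t,170,195,88,66+15),crop(t,280,205,108,81)]),np.hstack([crop(s,210,165,80,60),crop(s,230,225,88,80)])])
cv2.imwrite("pics/crop0.png",o)
C=cloud(t);
for n,(x0,y0,x1,y1) in dict(cap=(318,240,345,270),unit=(178,200,248,275)).items():
    P=C[y0:y1,x0:x1]; z=P[...,2]
    print(n, z.max(), np.percentile(z,50))
    for lo,hi in [(.033,.048),(.07,.09)] if n=="unit" else [(.03,.05)]:
        m=(z>lo)&(z<hi); print(lo,m.sum(),P[m].mean(0),np.median(P[m],0),P[m].min(0),P[m].max(0))
E
```

```text
cap 1.0407051598344697 0.0006556304771768717
0.03 168 [ 0.47377533 -0.14719236  0.03925441] [ 0.47415565 -0.14709339  0.03941705] [ 0.45706199 -0.16485258  0.0303181 ] [ 0.49178183 -0.1302645   0.04447838]
unit 1.0407051598344697 0.001487489552511878
0.033 62 [0.49516368 0.17417455 0.04453295] [0.49306238 0.17447693 0.0450412 ] [0.47612037 0.10883775 0.03437622] [0.55851381 0.19829571 0.0478934 ]
0.07 143 [0.55488206 0.12219693 0.0791514 ] [0.55637947 0.12049398 0.07934818] [0.48901334 0.1056297  0.07024407] [0.57127385 0.1850186  0.08477574]
```

View pics/crop0.png

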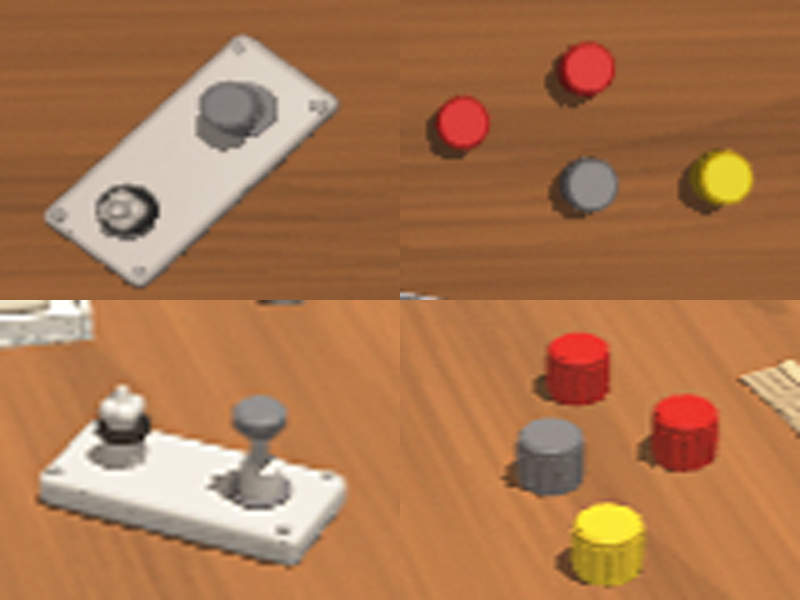

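```bash
python3 - <<'E'
import pickle
from h import *
d=pickle.load(open("s0.pkl","rb"))
t,s=d["top"],d["side"]
for n,a,b,z in [("cap top",(331.0,254.6),(262.8,261),.04),("knob",(220.,222.6),(261.5,187.2),.08),("stud",(195.9,251.6),(234.2,183),.07)]:
    print(n,tri(ray(t,*a),ray(s,*b)),onz(t,*a,z),onz(s,*b,z))
C=cloud(t)
# knob top by depth mask
def reg(x0,y0,x1,y1,lo,hi):
    P=C[y0:y1,x0:x1]; m=(P[...,2]>lo)&(P[...,2]<hi); Q=P[m]; 
    c,rad=cv2.minEnclosingCircle(Q[:,:2].astype(np.float32)); return c,rad,np.median(Q[:,2]),m.sum()
print("capD",reg(318,240,345,270,.036,.046))
print("knobD",reg(205,205,245,240,.075,.086))
print("studD",reg(185,238,208,268,.064,.078)); print("sealD",reg(185,238,208,268,.042,.05))
# white base top yaw
img=t["img"].astype(int)
m=((img.min(2)>150)).astype(np.uint8); m[:, :175]=0;m[:,250:]=0;m[:200]=0;m[280:]=0
c=max(cv2.findContours(m,0,2)[0],key=cv2.contourArea)
Q=np.array([onz(t,*p[0],.022)[:2] for p in c],np.float32)
rr=cv2.minAreaRect(Q); print(rr)
E
```

```text
cap top (array([ 0.47337371, -0.14760079,  0.03701693]), np.float64(0.0009673120003919623)) [ 0.47299845 -0.14708693  0.04      ] [ 0.47278415 -0.15112017  0.04      ]
knob (array([0.55736608, 0.12068714, 0.07688168]), np.float64(0.0006158413603959992)) [0.55748189 0.12013697 0.08      ] [0.55558991 0.11601464 0.08      ]
stud (array([0.49085306, 0.18037356, 0.06954092]), np.float64(0.0018641840500438253)) [0.48996565 0.18055237 0.07      ] [0.49154102 0.17928096 0.07      ]
capD ((0.4734346270561218, -0.14743398129940033), 0.017626360058784485, np.float64(0.03952579490636521), np.int64(156))
knobD ((0.5571761727333069, 0.12065302580595016), 0.015767626464366913, np.float64(0.07943937790699312), np.int64(136))
studD ((0.48920801281929016, 0.18118275701999664), 0.00944038387387991, np.float64(0.06678388337384844), np.int64(29))
sealD ((0.4909905791282654, 0.1822468489408493), 0.0170176662504673, np.float64(0.04550686892618949), np.int64(63))
((0.5238981246948242, 0.15027397871017456), (0.0709255039691925, 0.16476088762283325), 47.28202819824219)
```

```bash
cat >> h.py <<'E'
def st():
    from cell import r
    s=r.read_state(); M=R.from_euler("xyz",s["tcp_rot"],degrees=True).as_matrix(); return s,M
def go(target,note=""):
    s,M=st(); d=np.array(target)-s["tool_pos"]
    print(note,"t",round(s["t"],2),"pos",s["tool_pos"].round(4),"J",np.round(s["joint_pos"],1),"F",s["wrist_force"].round(2),"w",round(s["grip_width"],4))
    print("  shift mm",(M.T@d*1000).round(1),"tilt",np.round(M[:,0],4),"z-axis",np.round(M[:,2],3))
E
python3 - <<'E'
from h import *
go([.557,.1205,.2],"to knob hover")
E
```

```text
to knob hover t 0.15 pos [ 0.22   -0.5308  0.2556] J [-73.8  21.7   4.6  73.    0.   83.7] F [-0.46 -0.05  0.46] w 0.0851
  shift mm [  56.4  560.6 -472.6] tilt [-4.0e-04  1.5e-03 -1.0e+00] z-axis [ 0.383 -0.924 -0.002]
```

>>> {"op": "drive_tool", "data": {
  "targets": [
    {"translation": [0, 46, -39], "twist": -0.15},
    {"translation": [0, 92, -78], "twist": -0.3},
    {"translation": [0, 138, -117], "twist": -0.45},
    {"translation": [0, 184, -156], "twist": -0.6},
    {"translation": [0, 230, -195], "twist": -0.75}
  ],
  "gripper": -1,
  "force": 60
}}

```text
t: 0.78
tool_pos: [0.3584, -0.2612, 0.2561]
tcp_rot: [64.1, 90.0, 39.9]
wrist_force: [0.8, -0.1, 0.1]
grip_width: 0.0001
```

```bash
python3 - <<'E'
from h import *
go([.557,.1205,.2],"to knob hover")
E
```

```text
to knob hover t 0.78 pos [ 0.3584 -0.2612  0.2561] J [-44.3   6.4 -15.3  68.3   0.   70. ] F [ 0.78 -0.15  0.06] w 0.0001
  shift mm [ 56.2 429.6  24.2] tilt [ 1.e-04  1.e-04 -1.e+00] z-axis [ 0.912 -0.411  0.   ]
```

>>> {"op": "drive_tool", "data": {
  "targets": [
    {"translation": [0, 60, 3], "twist": -0.15},
    {"translation": [0, 120, 7], "twist": -0.3},
    {"translation": [0, 180, 10], "twist": -0.45},
    {"translation": [0, 240, 13], "twist": -0.6},
    {"translation": [0, 300, 17], "twist": -0.75}
  ]
}}

```text
t: 1.4
tool_pos: [0.4984, 0.0048, 0.2562]
tcp_rot: [-99.4, 90.0, -80.7]
wrist_force: [1.7, 0.3, -0.6]
grip_width: -0.0001
```

```bash
python3 - <<'E'
from h import *
go([.557,.1205,.2],"to knob hover")
E
```

```text
to knob hover t 1.4 pos [0.4984 0.0048 0.2562] J [-6.7 12.7 -7.7 69.6 -0.  64.5] F [ 1.68  0.27 -0.62] w -0.0001
  shift mm [56.2 90.8 92.7] tilt [ 1.e-04 -4.e-04 -1.e+00] z-axis [ 0.947  0.321 -0.   ]
```

>>> {"op": "drive_tool", "data": {
  "targets": [
    {"translation": [15, 30, 30]},
    {"translation": [35, 60, 62]},
    {"translation": [56, 90, 92]},
    {"translation": [56, 90, 92]}
  ]
}}

```text
$.targets[0]: bad value
```

```bash
python3 - <<'E'
from h import *
from cell import r
import pickle
go([.557,.1205,.2])
o=[]
d={n:r.snapshot(n) for n in ["wrist","top"]}
pickle.dump(d,open("s1.pkl","wb"))
cv2.imwrite("pics/w1.png",d["wrist"]["img"][:,:,::-1])
E
```

```text
t 1.4 pos [0.4984 0.0048 0.2562] J [-6.7 12.7 -7.7 69.6 -0.  64.5] F [ 1.68  0.27 -0.62] w -0.0001
  shift mm [56.2 90.8 92.7] tilt [ 1.e-04 -4.e-04 -1.e+00] z-axis [ 0.947  0.321 -0.   ]
```

View pics/w1.png

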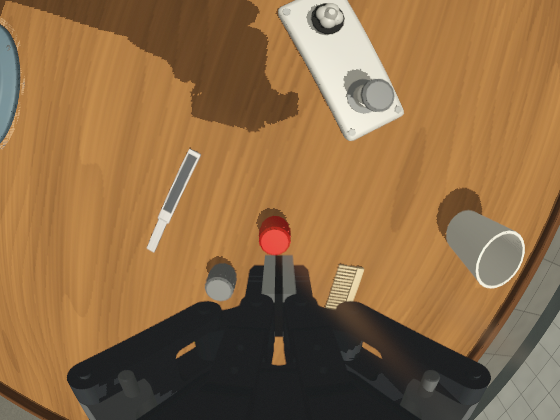

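The wrist picture shows the blower at the top, with the stud tip at about (330,12) and the knob at (377,94). The grey cap is at (219,287) and a red one at (275,237). The move was refused because I left out the twist field, so I'm sending it again.

>>> {"op": "drive_tool", "data": {
  "targets": [
    {"translation": [15, 30, 30], "twist": 0},
    {"translation": [35, 60, 62], "twist": 0},
    {"translation": [56, 90, 92], "twist": 0},
    {"translation": [56, 90, 92], "twist": 0}
  ]
}}

```text
t: 2.0
tool_pos: [0.5559, 0.1186, 0.1978]
tcp_rot: [166.5, 89.8, -175.0]
wrist_force: [-1.5, -0.6, 0.4]
grip_width: -0.0001
```

```bash
python3 - <<'E'
from h import *
from cell import r
import pickle
go([.557,.1205,.13])
d={n:r.snapshot(n) for n in ["wrist"]}
pickle.dump(d,open("s2.pkl","wb"))
cv2.imwrite("pics/w2.png",d["wrist"]["img"][:,:,::-1])
E
```

```text
t 2.0 pos [0.5559 0.1186 0.1978] J [ 5.6 22.3 -3.1 64.8  0.  77.1] F [-1.53 -0.65  0.4 ] w -0.0001
  shift mm [67.8  1.4  1.9] tilt [-4.e-03 -4.e-04 -1.e+00] z-axis [ 0.948  0.318 -0.004]
```

View pics/w2.png

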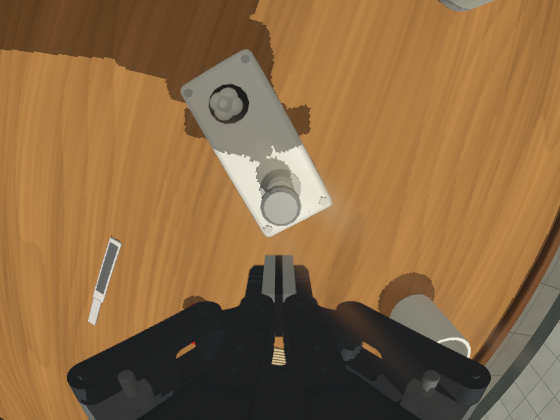

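The knob top is at about (281,207) and the stud tip at about (228,103). Comparing with the earlier values.

```bash
python3 - <<'E'
from h import *
import pickle
w2=pickle.load(open("s2.pkl","rb"))["wrist"]; w1=pickle.load(open("s1.pkl","rb"))["wrist"]; t=pickle.load(open("s0.pkl","rb"))["top"]
im=w2["img"]
print("knob",onz(w2,281,207,.08,True),onz(w1,376.5,94.5,.08,True), tri(ray(w2,281,207,True),ray(w1,376.5,94.5,True)))
print("stud",onz(w2,227,103,.07,True),onz(w1,329,12,.07,True),tri(ray(w2,227,103,True),ray(t,195.9,251.6)))
cv2.imwrite("pics/w2c.png",cv2.resize(im[40:250,160:360,::-1],(600,600)[:2],interpolation=cv2.INTER_CUBIC))
E
```

```text
knob [0.55656252 0.12254785 0.08      ] [0.55346957 0.12056637 0.08      ] (array([0.5562265 , 0.12107089, 0.07377823]), np.float64(0.002150664008741978))
stud [0.49339529 0.18376793 0.07      ] [0.48806055 0.18048324 0.07      ] (array([0.49038139, 0.18341649, 0.05455565]), np.float64(0.0014101982405196076))
```

View pics/w2c.png

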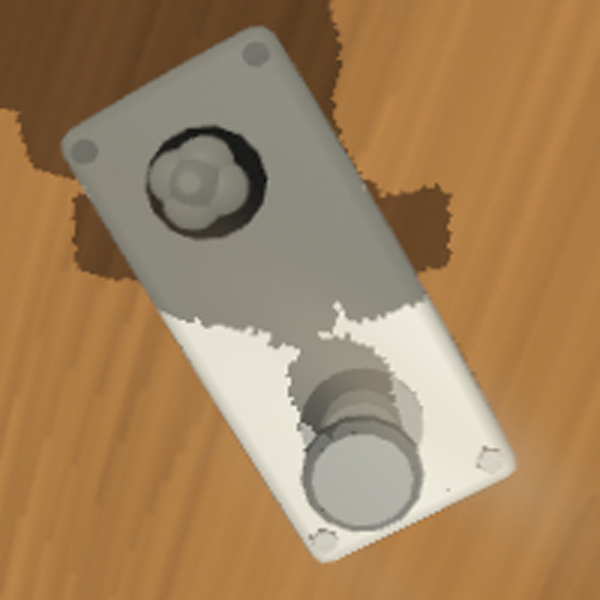

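>>> {"op": "drive_tool", "data": {
  "targets": [
    {"translation": [30, 0, 0], "twist": 0},
    {"translation": [60, 0, 0], "twist": 0},
    {"translation": [78, 0, 0], "twist": 0},
    {"translation": [78, 0, 0], "twist": 0}
  ]
}}

```text
t: 2.55
tool_pos: [0.5552, 0.1157, 0.1215]
tcp_rot: [177.1, 89.8, -164.5]
wrist_force: [0.2, 0.0, -0.5]
grip_width: -0.0002
```

```bash
python3 - <<'E'
from h import *
import pickle
go([.557,.1208,.089])
w2=pickle.load(open("s2.pkl","rb"))["wrist"];t=pickle.load(open("s0.pkl","rb"))["top"]
print("stud",onz(w2,223.3,103.7,.07,True),tri(ray(w2,223.3,103.7,True),ray(t,195.9,251.6)))
print("seal",onz(w2,160+206/3,40+183*.35,.046,True))
E
```

```text
t 2.55 pos [0.5552 0.1157 0.1215] J [  5.4  25.1 -10.7  54.4  -0.   77.1] F [ 0.18  0.01 -0.47] w -0.0002
  shift mm [32.5  4.3  3.4] tilt [-3.e-03 -8.e-04 -1.e+00] z-axis [ 0.949  0.314 -0.003]
stud [0.49086486 0.1824575  0.07      ] (array([0.48979506, 0.18206028, 0.0630163 ]), np.float64(0.00019077373282139196))
seal [0.49127368 0.18226185 0.046     ]
```

>>> {"op": "drive_tool", "data": {
  "targets": [
    {"translation": [0, 4, 3.5], "twist": 0},
    {"translation": [8, 4, 3.5], "twist": 0},
    {"translation": [14, 4, 3.5], "twist": 0},
    {"translation": [14, 4, 3.5], "twist": 0}
  ]
}}

```text
t: 3.05
tool_pos: [0.5582, 0.1222, 0.1076]
tcp_rot: [174.7, 89.9, -166.8]
wrist_force: [0.2, -0.4, -0.3]
grip_width: -0.0
```

```bash
python3 - <<'E'
from h import *
go([.557,.1208,.089])
E
```

```text
t 3.05 pos [0.5582 0.1222 0.1076] J [  6.   26.2 -11.2  52.7  -0.   77.5] F [ 0.22 -0.4  -0.3 ] w -0.0
  shift mm [18.6 -0.9 -1.5] tilt [-1.3e-03 -3.0e-04 -1.0e+00] z-axis [ 0.949  0.317 -0.001]
```

>>> {"op": "drive_tool", "data": {
  "targets": [
    {"translation": [5, -1, -1], "twist": 0},
    {"translation": [10, -1, -1], "twist": 0},
    {"translation": [14, -1, -1], "twist": 0},
    {"translation": [17, -1, -1], "twist": 0},
    {"translation": [17, -1, -1], "twist": 0}
  ]
}}

```text
t: 3.68
tool_pos: [0.5587, 0.1214, 0.0922]
tcp_rot: [10.2, 89.9, 28.6]
wrist_force: [-2.3, 2.0, 8.8]
grip_width: -0.0001
```

```bash
python3 - <<'E'
from h import *
go([.557,.1208,.089])
E
```

```text
t 3.67 pos [0.5587 0.1214 0.0922] J [  5.9  26.9 -12.6  50.4   0.   77.4] F [-2.29  2.01  8.8 ] w -0.0001
  shift mm [ 3.2 -0.  -1.8] tilt [ 1.6e-03  9.0e-04 -1.0e+00] z-axis [0.949 0.317 0.002]
```

>>> {"op": "drive_tool", "data": {
  "targets": [
    {"translation": [2, 0, -1], "twist": 0},
    {"translation": [4, 0, -1], "twist": 0},
    {"translation": [4, 0, -1], "twist": 0}
  ]
}}

```text
t: 4.05
tool_pos: [0.5587, 0.1214, 0.0891]
tcp_rot: [4.8, 89.8, 23.3]
wrist_force: [-0.6, 1.8, 9.0]
grip_width: -0.0004
```

>>> {"op": "drive_tool", "data": {
  "targets": [
    {"translation": [1, 0, 0], "twist": 0},
    {"translation": [2, 0, 0], "twist": 0},
    {"translation": [2, 0, 0], "twist": 0}
  ]
}}

```text
t: 4.42
tool_pos: [0.5587, 0.1214, 0.0889]
tcp_rot: [-0.2, 89.7, 18.3]
wrist_force: [-4.9, 1.5, 22.9]
grip_width: -0.0004
```

The force rose from 9 to 23 N with no further travel, so the knob is against its lower stop. I'll release it and check that it comes back up.

>>> {"op": "drive_tool", "data": {
  "targets": [
    {"translation": [-10, 0, 0], "twist": 0},
    {"translation": [-30, 0, 0], "twist": 0},
    {"translation": [-70, 0, 0], "twist": 0},
    {"translation": [-120, 0, 0], "twist": 0},
    {"translation": [-120, 0, 0], "twist": 0}
  ],
  "gripper": 0.5
}}

```text
t: 5.05
tool_pos: [0.5601, 0.1208, 0.2095]
tcp_rot: [-16.4, 89.5, 2.0]
wrist_force: [-0.1, -0.6, -0.3]
grip_width: 0.0641
```

```bash
python3 - <<'E'
from h import *
from cell import r
import pickle
go([.4734,-.1474,.205])
d={n:r.snapshot(n) for n in ["side","wrist"]}
pickle.dump(d,open("s3.pkl","wb"))
cv2.imwrite("pics/w3.png",np.hstack([cv2.resize(d["side"]["img"][160:220,210:290,::-1],(400,300)),cv2.resize(d["wrist"]["img"][:,:,::-1],(400,300))]))
E
```

```text
t 5.05 pos [0.5601 0.1208 0.2095] J [ 5.8 21.9 -1.9 65.7 -0.  77.4] F [-0.09 -0.58 -0.35] w 0.0641
  shift mm [   3.7 -226.9 -167.1] tilt [ 8.5e-03  3.0e-04 -1.0e+00] z-axis [0.949 0.316 0.008]
```

View pics/w3.png

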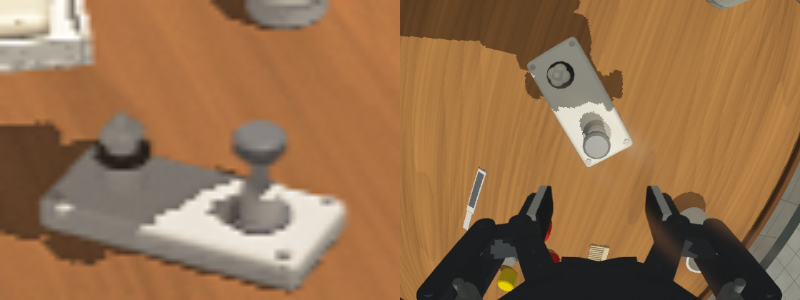

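The side crop shows the knob back up at (259,140). The wrist part of the same picture shows it too, at (596,147). Next I go to the grey cap.

>>> {"op": "drive_tool", "data": {
  "targets": [
    {"translation": [0, -45, -33], "twist": 0},
    {"translation": [0, -90, -66], "twist": 0},
    {"translation": [0, -135, -100], "twist": 0},
    {"translation": [2, -181, -133], "twist": 0},
    {"translation": [3, -227, -167], "twist": 0}
  ]
}}

```text
t: 5.78
tool_pos: [0.4686, -0.1486, 0.2002]
tcp_rot: [142.1, 89.8, 160.5]
wrist_force: [0.0, 0.1, 0.6]
grip_width: 0.0641
```

>>> {"op": "drive_tool", "data": {
  "targets": [
    {"translation": [20, 0, 0], "twist": 0},
    {"translation": [40, 0, 0], "twist": 0},
    {"translation": [60, 0, 0], "twist": 0},
    {"translation": [60, 0, 0], "twist": 0}
  ]
}}

```text
t: 6.28
tool_pos: [0.4679, -0.1464, 0.1393]
tcp_rot: [138.6, 89.6, 157.1]
wrist_force: [0.2, 0.1, 0.8]
grip_width: 0.0641
```

```bash
python3 - <<'E'
from h import *
from cell import r
import pickle
go([.4734,-.1474,.032])
d={n:r.snapshot(n) for n in ["top","wrist"]}
pickle.dump(d,open("s4.pkl","wb"))
cv2.imwrite("pics/w4.png",np.hstack([cv2.resize(d["top"]["img"][200:290,270:390,::-1],(400,300)),cv2.resize(d["wrist"]["img"][:,:,::-1],(400,300))]))
E
```

```text
t 6.28 pos [ 0.4679 -0.1464  0.1393] J [-24.8  16.3 -21.   53.1  -0.   46.8] F [0.21 0.14 0.77] w 0.0641
  shift mm [107.2  -3.2   5.5] tilt [-0.0064  0.0027 -1.    ] z-axis [ 0.949  0.316 -0.005]
```

View pics/w4.png

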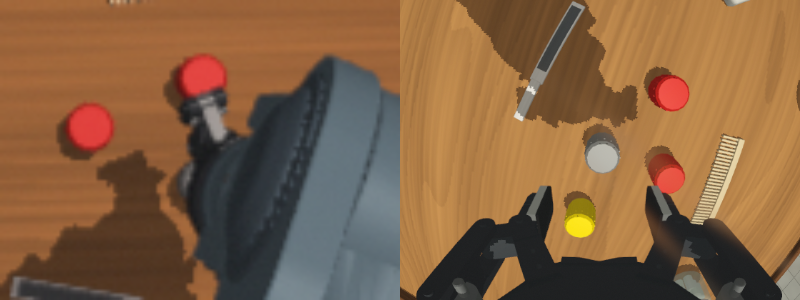

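>>> {"op": "drive_tool", "data": {
  "targets": [
    {"translation": [0, -3, 5], "twist": 0.16},
    {"translation": [10, -3, 5], "twist": 0.32},
    {"translation": [20, -3, 5], "twist": 0.48},
    {"translation": [30, -3, 5], "twist": 0.64},
    {"translation": [35, -3, 5], "twist": 0.8}
  ],
  "gripper": 0.4
}}

```text
t: 7.0
tool_pos: [0.4766, -0.1489, 0.1076]
tcp_rot: [-11.7, 90.0, -39.3]
wrist_force: [0.8, 0.3, 0.5]
grip_width: 0.0594
```

>>> {"op": "drive_tool", "data": {
  "targets": [
    {"translation": [0, 0, 0], "twist": 0},
    {"translation": [0, 0, 0], "twist": 0}
  ]
}}

```text
t: 7.25
tool_pos: [0.4768, -0.149, 0.1079]
tcp_rot: [-3.3, 89.9, -30.6]
wrist_force: [0.1, 0.4, 0.2]
grip_width: 0.0599
```

```bash
python3 - <<'E'
from h import *
from cell import r
import pickle
w=pickle.load(open("s4.pkl","rb"))["wrist"]
print("cap earlier view",onz(w,284,219,.04,True))
go([.4734,-.1474,.032])
d={n:r.snapshot(n) for n in ["wrist","side"]}
pickle.dump(d,open("s5.pkl","wb"))
cv2.imwrite("pics/w5.png",np.hstack([cv2.resize(d["side"]["img"][220:310,200:320,::-1],(400,300)),cv2.resize(d["wrist"]["img"][:,:,::-1],(400,300))]))
E
```

```text
cap earlier view [ 0.47255709 -0.14515804  0.04      ]
 t 7.25 pos [ 0.4768 -0.149   0.1079] J [-24.6  18.7 -22.8  48.4  -0.   92.6] F [0.14 0.42 0.19] w 0.0599
  shift mm [75.9 -0.1 -3.9] tilt [ 1.e-03 -6.e-04 -1.e+00] z-axis [ 0.889 -0.458  0.001]
```

View pics/w5.png

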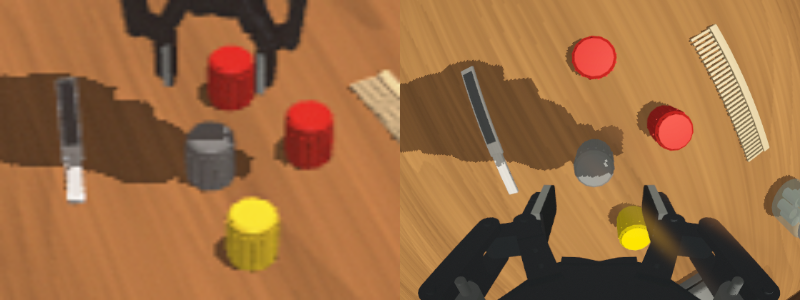

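>>> {"op": "drive_tool", "data": {
  "targets": [
    {"translation": [10, 0, -3.5], "twist": 0},
    {"translation": [30, 0, -3.5], "twist": 0},
    {"translation": [50, 0, -3.5], "twist": 0},
    {"translation": [60, 0, -3.5], "twist": 0},
    {"translation": [60, 0, -3.5], "twist": 0}
  ]
}}

```text
t: 7.98
tool_pos: [0.4723, -0.1468, 0.0465]
tcp_rot: [-175.1, 89.9, 157.6]
wrist_force: [0.3, -0.6, -0.4]
grip_width: 0.0599
```

```bash
python3 - <<'E'
from h import *
from cell import r
go([.4732,-.1472,.033])
cv2.imwrite("pics/w6.png",np.hstack([cv2.resize(r.snapshot("side")["img"][220:310,200:320,::-1],(400,300)),cv2.resize(r.snapshot("wrist")["img"][:,:,::-1],(400,300))]))
E
```

```text
t 7.97 pos [ 0.4723 -0.1468  0.0465] J [-24.6  22.5 -27.9  39.7  -0.   92.8] F [ 0.35 -0.61 -0.43] w 0.0599
  shift mm [13.5  0.1  1. ] tilt [-1.9e-03  8.0e-04 -1.0e+00] z-axis [ 0.888 -0.46  -0.002]
```

View pics/w6.png

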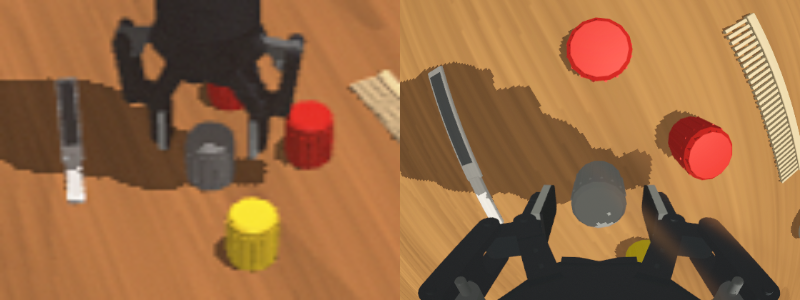

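>>> {"op": "drive_tool", "data": {
  "targets": [
    {"translation": [5, 0, 1], "twist": 0},
    {"translation": [10, 0, 1], "twist": 0},
    {"translation": [13, 0, 1], "twist": 0},
    {"translation": [13, 0, 1], "twist": 0}
  ]
}}

```text
t: 8.57
tool_pos: [0.4738, -0.1475, 0.034]
tcp_rot: [-170.9, 90.0, 161.7]
wrist_force: [0.1, 0.8, 0.1]
grip_width: 0.0597
```

>>> {"op": "drive_tool", "data": {
  "targets": [
    {"translation": [0, 0, 0], "twist": 0},
    {"translation": [0, 0, 0], "twist": 0},
    {"translation": [0, 0, 0], "twist": 0},
    {"translation": [0, 0, 0], "twist": 0},
    {"translation": [0, 0, 0], "twist": 0}
  ],
  "gripper": -1,
  "force": 70
}}

```text
t: 9.2
tool_pos: [0.4744, -0.1478, 0.0347]
tcp_rot: [-1.6, 90.0, -29.0]
wrist_force: [-0.5, 0.8, 5.8]
grip_width: 0.0344
```

```bash
python3 - <<'E'
from h import *
from cell import r
go([.4732,-.1472,.2])
cv2.imwrite("pics/w7.png",np.hstack([cv2.resize(r.snapshot("side")["img"][220:310,200:320,::-1],(400,300)),cv2.resize(r.snapshot("wrist")["img"][:,:,::-1],(400,300))]))
E
```

```text
t 9.2 pos [ 0.4744 -0.1478  0.0347] J [-24.6  23.6 -28.5  37.9  -0.   92.8] F [-0.46  0.79  5.84] w 0.0344
  shift mm [-165.3   -0.    -1.2] tilt [ 7.e-04 -4.e-04 -1.e+00] z-axis [ 0.888 -0.46   0.001]
```

View pics/w7.png

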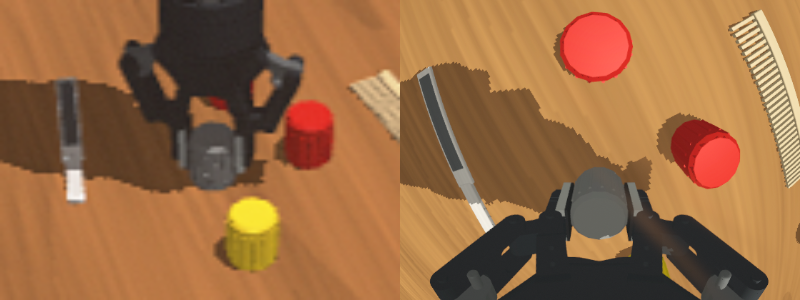

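Grip is on the cap at 34.4 mm, which is plausible across the ribs. Lifting.

>>> {"op": "drive_tool", "data": {
  "targets": [
    {"translation": [-20, 0, 0], "twist": 0},
    {"translation": [-55, 0, 0], "twist": 0},
    {"translation": [-95, 0, 0], "twist": 0},
    {"translation": [-130, 0, 0], "twist": 0},
    {"translation": [-130, 0, 0], "twist": 0}
  ]
}}

```text
t: 9.93
tool_pos: [0.4761, -0.1486, 0.1669]
tcp_rot: [1.9, 89.7, -25.5]
wrist_force: [0.4, 0.4, -0.6]
grip_width: 0.034
```

```bash
python3 - <<'E'
from h import *
from cell import r
import pickle
go([.4905,.1815,.165])
d={n:r.snapshot(n) for n in ["wrist","side"]}
pickle.dump(d,open("s8.pkl","wb"))
a=d["wrist"]["img"][220:370,180:380,::-1]
cv2.imwrite("pics/w8.png",np.hstack([cv2.resize(d["side"]["img"][200:290,200:320,::-1],(400,300)),cv2.resize(a,(400,300))]))
E
```

```text
t 9.93 pos [ 0.4761 -0.1486  0.1669] J [-24.6  15.3 -17.9  56.4  -0.   92.8] F [ 0.41  0.38 -0.63] w 0.034
  shift mm [   1.1  299.7 -139.1] tilt [ 0.0054 -0.0025 -1.    ] z-axis [ 0.888 -0.46   0.006]
```

View pics/w8.png

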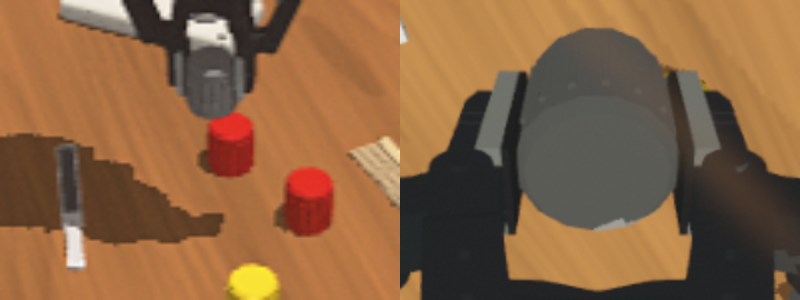

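```bash
python3 - <<'E'
from h import *
import pickle
w=pickle.load(open("s8.pkl","rb"))["wrist"]
s,M=st()
for u,v in [(279,301.5),(279,299),(279,304)]:
    p=onz(w,u,v,s["tool_pos"][2]+.0055,True); print((M.T@(p-s["tool_pos"])*1000).round(1))
E
```

```text
[-5.5  1.3  2.9]
[-5.5  2.6  2.9]
[-5.5  0.   2.9]
```

>>> {"op": "drive_tool", "data": {
  "targets": [
    {"translation": [0, 50, -23], "twist": 0},
    {"translation": [0, 100, -46], "twist": 0},
    {"translation": [0, 150, -69], "twist": 0},
    {"translation": [0, 200, -92], "twist": 0},
    {"translation": [0, 250, -116], "twist": 0}
  ]
}}

```text
t: 10.65
tool_pos: [0.4847, 0.1292, 0.1623]
tcp_rot: [-140.7, 89.8, -168.1]
wrist_force: [0.8, -0.4, -1.2]
grip_width: 0.0341
```

>>> {"op": "drive_tool", "data": {
  "targets": [
    {"translation": [0, 30, -14], "twist": 0},
    {"translation": [0, 49, -24], "twist": 0},
    {"translation": [0, 49, -24], "twist": 0},
    {"translation": [0, 49, -24], "twist": 0}
  ]
}}

```text
t: 11.15
tool_pos: [0.4864, 0.1815, 0.163]
tcp_rot: [-127.3, 89.8, -154.8]
wrist_force: [0.1, -0.6, -0.0]
grip_width: 0.0341
```

```bash
python3 - <<'E'
from h import *
go([.491,.181,.115])
E
```

```text
t 11.15 pos [0.4864 0.1815 0.163 ] J [ 13.5  18.1 -14.7  57.4  -0.  130.9] F [ 0.08 -0.59 -0.02] w 0.0341
  shift mm [48.   1.8  4.4] tilt [-0.0025 -0.0012 -1.    ] z-axis [ 0.888 -0.46  -0.002]
```

>>> {"op": "drive_tool", "data": {
  "targets": [
    {"translation": [10, 2, 4.5], "twist": 0},
    {"translation": [30, 2, 4.5], "twist": 0},
    {"translation": [47, 2, 4.5], "twist": 0},
    {"translation": [47, 2, 4.5], "twist": 0},
    {"translation": [47, 2, 4.5], "twist": 0}
  ]
}}

```text
t: 11.78
tool_pos: [0.4926, 0.1815, 0.1175]
tcp_rot: [8.0, 90.0, -19.4]
wrist_force: [1.0, -0.7, 1.2]
grip_width: 0.0345
```

```bash
python3 - <<'E'
from h import *
from cell import r
import pickle
go([.491,.181,.103])
d={n:r.snapshot(n) for n in ["wrist","side","top"]}
pickle.dump(d,open("s9.pkl","wb"))
cv2.imwrite("pics/w9.png",np.hstack([cv2.resize(d["side"]["img"][130:220,190:310,::-1],(400,300),interpolation=2),cv2.resize(d["wrist"]["img"][100:400,80:480,::-1],(400,300))]))
cv2.imwrite("pics/t9.png",cv2.resize(d["top"]["img"][180:300,150:310,::-1],(800,600),interpolation=2))
E
```

```text
t 11.78 pos [0.4926 0.1815 0.1175] J [ 13.3  20.8 -18.1  51.1  -0.  130.7] F [ 0.95 -0.74  1.24] w 0.0345
  shift mm [14.5 -1.2 -1.2] tilt [ 3.e-04 -1.e-04 -1.e+00] z-axis [ 0.888 -0.461  0.   ]
```

View pics/w9.png

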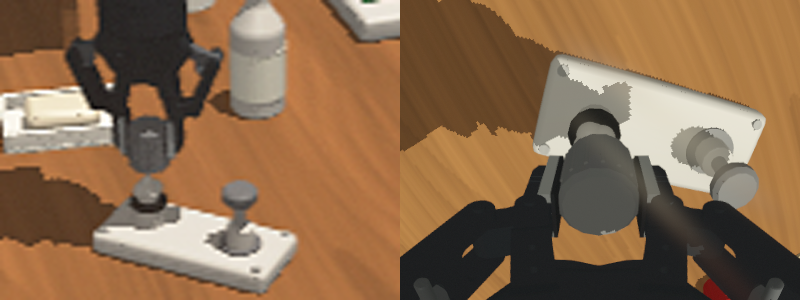

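View pics/t9.png

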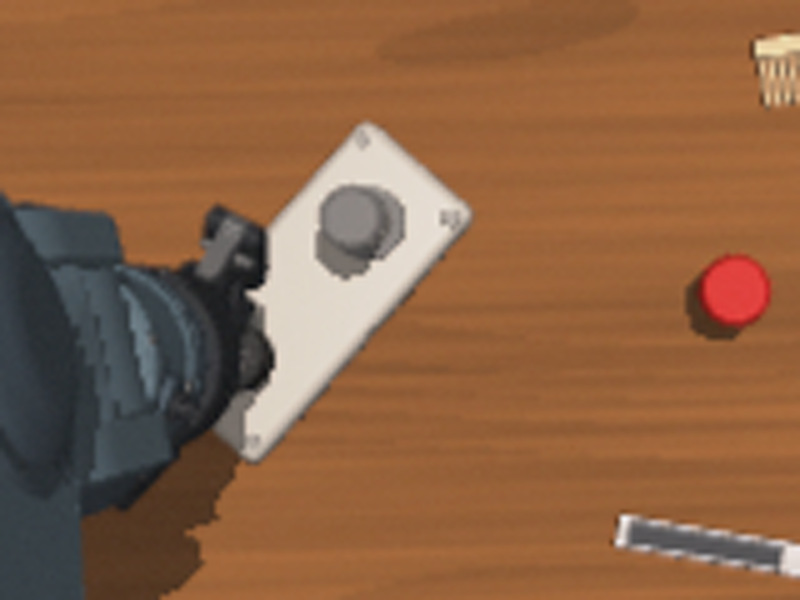

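```bash
python3 - <<'E'
from h import *
import pickle
d=pickle.load(open("s9.pkl","rb"));w=d["wrist"]; s=d["side"]
S,M=st()
cv2.imwrite("pics/z9.png",np.hstack([cv2.resize(s["img"][160:205,205:265,::-1],(400,300),interpolation=2),cv2.resize(w["img"][180:330,180:380,::-1],(400,300),interpolation=2)]))
def proj(s,p):
    f,Mc,e=cam(s); q=Mc.T@(np.array(p)-e); return q[:2]/q[2]*f+[s["cx"],s["cy"]]
for p in [(.4905,.1813,.07),(.4905,.1813,.046),(*S["tool_pos"][:2],.083),(*S["tool_pos"][:2],.123)]: print(p,proj(s,p))
E
```

```text
(0.4905, 0.1813, 0.07) [233.67548977 182.71903703]
(0.4905, 0.1813, 0.046) [234.02719116 189.61848347]
(np.float64(0.49298478284191244), np.float64(0.18194387203956133), 0.083) [234.24568034 178.68166452]
(np.float64(0.49298478284191244), np.float64(0.18194387203956133), 0.123) [233.65166787 166.80204052]
```

View pics/z9.png

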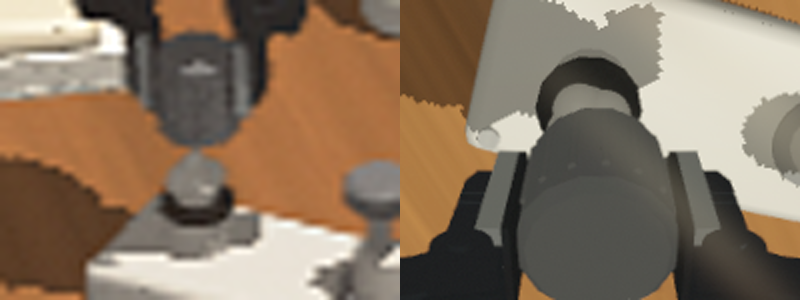

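```bash
python3 - <<'E'
from h import *
import pickle
w=pickle.load(open("s9.pkl","rb"))["wrist"]
S,M=st(); p=S["tool_pos"]; print(p)
a=onz(w,274.5,235,.046,True); b=onz(w,279,301.5,p[2]+.0055,True)
for q in (a,b): print(q.round(4),(M.T@(q-p)*1000).round(1))
go([.4918,.182,.104])
E
```

```text
[0.49298478 0.18194387 0.11804081]
[0.4909 0.1828 0.046 ] [72.  -0.3 -2.3]
[0.4948 0.1845 0.1235] [-5.5  3.1  0.4]
 t 11.93 pos [0.493  0.1819 0.118 ] J [ 13.3  20.7 -18.   51.1  -0.  130.7] F [-0.41  0.69 -0.69] w 0.0343
  shift mm [14.  -0.5 -1.1] tilt [ 1.6e-03  3.0e-04 -1.0e+00] z-axis [ 0.888 -0.46   0.001]
```

>>> {"op": "drive_tool", "data": {
  "targets": [
    {"translation": [5, -0.8, -1.8], "twist": 0},
    {"translation": [8, -0.8, -1.8], "twist": 0},
    {"translation": [8, -0.8, -1.8], "twist": 0},
    {"translation": [8, -0.8, -1.8], "twist": 0}
  ]
}}

```text
t: 12.42
tool_pos: [0.4903, 0.1821, 0.1092]
tcp_rot: [-87.4, 90.0, -114.8]
wrist_force: [1.0, 0.3, -0.4]
grip_width: 0.034
```

```bash
python3 - <<'E'
from h import *
from cell import r
import pickle
go([.4910,.1815,.100])
d={n:r.snapshot(n) for n in ["wrist","side"]}
w=d["wrist"];s=d["side"]
cv2.imwrite("pics/z10.png",np.hstack([cv2.resize(s["img"][160:205,205:265,::-1],(400,300),interpolation=2),cv2.resize(w["img"][180:330,180:380,::-1],(400,300),interpolation=2)]))
E
```

```text
t 12.43 pos [0.4903 0.1821 0.1092] J [ 13.4  21.  -19.   49.9  -0.  130.8] F [ 1.    0.25 -0.38] w 0.034
  shift mm [ 9.2 -0.2  0.9] tilt [-1.e-04 -1.e-04 -1.e+00] z-axis [ 0.888 -0.46   0.   ]
```

View pics/z10.png

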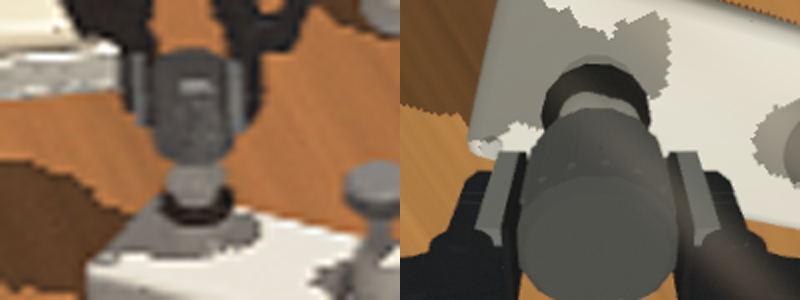

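Side view: cap axis at 195, stud at 197. Wrist view: washer at 596, cap at 598. They agree to within about 0.5 mm, so I'm lowering.

>>> {"op": "drive_tool", "data": {
  "targets": [
    {"translation": [3, 0, 0.4], "twist": 0},
    {"translation": [6, 0, 0.4], "twist": 0},
    {"translation": [9, 0, 0.4], "twist": 0},
    {"translation": [9, 0, 0.4], "twist": 0}
  ],
  "force": 90
}}

```text
t: 13.02
tool_pos: [0.4903, 0.1818, 0.0999]
tcp_rot: [-132.7, 90.0, -160.1]
wrist_force: [0.0, 0.0, -0.3]
grip_width: 0.0338
```

>>> {"op": "drive_tool", "data": {
  "targets": [
    {"translation": [2, 0, 0], "twist": 0},
    {"translation": [4, 0, 0], "twist": 0},
    {"translation": [4, 0, 0], "twist": 0}
  ]
}}

```text
t: 13.4
tool_pos: [0.4906, 0.1824, 0.0965]
tcp_rot: [113.7, 89.9, 86.4]
wrist_force: [-0.4, 2.1, 1.9]
grip_width: 0.0335
```

>>> {"op": "drive_tool", "data": {
  "targets": [
    {"translation": [2, 0, 0], "twist": 0},
    {"translation": [4, 0, 0], "twist": 0},
    {"translation": [4, 0, 0], "twist": 0}
  ]
}}

```text
t: 13.78
tool_pos: [0.4909, 0.1828, 0.0936]
tcp_rot: [90.3, 89.9, 63.0]
wrist_force: [-2.3, 2.9, 10.3]
grip_width: 0.0337
```

```bash
python3 - <<'E'
from h import *
go([.4910,.1815,.079])
E
```

```text
t 13.78 pos [0.4909 0.1828 0.0936] J [ 1.340e+01  2.200e+01 -2.030e+01  4.770e+01  1.000e-01  1.308e+02] F [-2.25  2.93 10.33] w 0.0337
  shift mm [14.6 -1.1  0.7] tilt [ 0.0011  0.0021 -1.    ] z-axis [ 0.888 -0.46  -0.   ]
```

>>> {"op": "drive_tool", "data": {
  "targets": [
    {"translation": [2, 0, -0.5], "twist": 0},
    {"translation": [4, 0, -0.5], "twist": 0},
    {"translation": [4, 0, -0.5], "twist": 0}
  ]
}}

```text
t: 14.15
tool_pos: [0.4902, 0.1825, 0.0879]
tcp_rot: [120.9, 90.0, 93.5]
wrist_force: [1.5, 0.8, -1.1]
grip_width: 0.0337
```

>>> {"op": "drive_tool", "data": {
  "targets": [
    {"translation": [2, 0, 0], "twist": 0},
    {"translation": [4, 0, 0], "twist": 0},
    {"translation": [4, 0, 0], "twist": 0}
  ]
}}

```text
t: 14.52
tool_pos: [0.4899, 0.1824, 0.0826]
tcp_rot: [-174.2, 89.9, 158.4]
wrist_force: [3.1, 4.9, -12.1]
grip_width: 0.0338
```

```bash
python3 - <<'E'
from h import *
go([.4910,.1815,.079])
E
```

```text
t 14.53 pos [0.4899 0.1824 0.0826] J [ 13.4  22.7 -21.1  46.3   0.  130.8] F [  3.12   4.88 -12.08] w 0.0338
  shift mm [ 3.6 -0.2  1.4] tilt [-1.3e-03  5.0e-04 -1.0e+00] z-axis [ 0.888 -0.46  -0.001]
```

>>> {"op": "drive_tool", "data": {
  "targets": [
    {"translation": [1.5, 0, 0.5], "twist": 0},
    {"translation": [3, 0, 0.5], "twist": 0},
    {"translation": [3, 0, 0.5], "twist": 0}
  ]
}}

```text
t: 14.9
tool_pos: [0.4903, 0.1817, 0.0808]
tcp_rot: [-132.9, 89.9, -160.3]
wrist_force: [0.1, 4.3, -5.6]
grip_width: 0.0336
```

>>> {"op": "drive_tool", "data": {
  "targets": [
    {"translation": [1, 0, 0.3], "twist": 0},
    {"translation": [1, 0, 0.3], "twist": 0},
    {"translation": [1, 0, 0.3], "twist": 0}
  ]
}}

```text
t: 15.28
tool_pos: [0.4908, 0.1817, 0.0804]
tcp_rot: [-115.6, 90.0, -143.0]
wrist_force: [-1.9, 3.3, -1.4]
grip_width: 0.0338
```

```bash
python3 - <<'E'
from h import *
go([.4910,.1815,.078])
E
```

```text
t 15.28 pos [0.4908 0.1817 0.0804] J [ 13.4  22.8 -21.2  46.   -0.  130.8] F [-1.93  3.34 -1.38] w 0.0338
  shift mm [ 2.4 -0.   0.3] tilt [-1.e-04 -1.e-04 -1.e+00] z-axis [ 0.888 -0.46  -0.   ]
```

>>> {"op": "drive_tool", "data": {
  "targets": [
    {"translation": [1, 0.3, 0], "twist": 0},
    {"translation": [2, 0.3, 0], "twist": 0},
    {"translation": [2, 0.3, 0], "twist": 0},
    {"translation": [2, 0.3, 0], "twist": 0}
  ]
}}

```text
t: 15.78
tool_pos: [0.491, 0.1818, 0.0792]
tcp_rot: [-23.8, 90.0, -51.2]
wrist_force: [-4.7, 1.3, 6.4]
grip_width: 0.0336
```

```bash
python3 - <<'E'
from h import *
from cell import r
go([.4910,.1815,.078])
d={n:r.snapshot(n) for n in ["wrist","side"]}
w=d["wrist"];s=d["side"]
cv2.imwrite("pics/z11.png",np.hstack([cv2.resize(s["img"][160:205,205:265,::-1],(400,300),interpolation=2),cv2.resize(w["img"][180:330,180:380,::-1],(400,300),interpolation=2)]))
go([.4910,.1815,.078])
E
```

```text
t 15.78 pos [0.491  0.1818 0.0792] J [ 13.4  22.9 -21.3  45.8  -0.  130.8] F [-4.73  1.27  6.38] w 0.0336
  shift mm [ 1.2 -0.3  0.2] tilt [ 3.e-04 -4.e-04 -1.e+00] z-axis [ 0.888 -0.46   0.001]
 t 15.88 pos [0.491  0.1818 0.0791] J [ 13.4  22.9 -21.3  45.8  -0.  130.8] F [-4.24  2.64  7.41] w 0.0334
  shift mm [ 1.1 -0.3  0.2] tilt [ 3.e-04 -5.e-04 -1.e+00] z-axis [ 0.888 -0.46   0.   ]
```

View pics/z11.png

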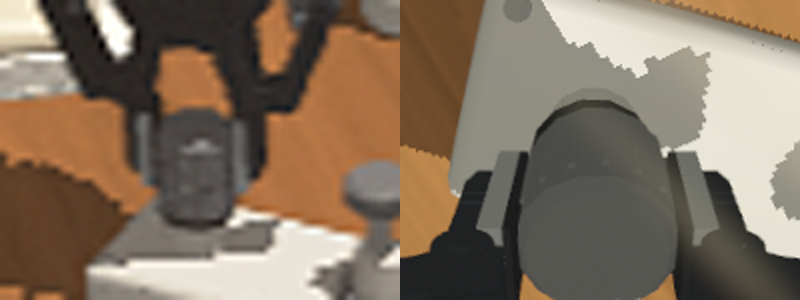

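>>> {"op": "drive_tool", "data": {
  "targets": [
    {"translation": [0.7, 0, -0.5], "twist": 0},
    {"translation": [0.7, 0, -0.5], "twist": 0},
    {"translation": [0.7, 0, -0.5], "twist": 0},
    {"translation": [0.7, 0, -0.5], "twist": 0}
  ]
}}

```text
t: 16.38
tool_pos: [0.491, 0.1819, 0.0788]
tcp_rot: [-7.0, 89.9, -34.4]
wrist_force: [-3.5, 1.6, 8.8]
grip_width: 0.0335
```

>>> {"op": "drive_tool", "data": {
  "targets": [
    {"translation": [0, 0, 0], "twist": 0},
    {"translation": [0, 0, 0], "twist": 0},
    {"translation": [0, 0, 0], "twist": 0},
    {"translation": [0, 0, 0], "twist": 0}
  ]
}}

```text
t: 16.88
tool_pos: [0.491, 0.1819, 0.0788]
tcp_rot: [-7.3, 89.9, -34.7]
wrist_force: [-3.6, 1.7, 8.9]
grip_width: 0.0337
```

>>> {"op": "drive_tool", "data": {
  "targets": [
    {"translation": [0.4, 0, -0.4], "twist": 0},
    {"translation": [0.4, 0, -0.4], "twist": 0},
    {"translation": [0.4, 0, -0.4], "twist": 0},
    {"translation": [0.4, 0, -0.4], "twist": 0}
  ]
}}

```text
t: 17.38
tool_pos: [0.4909, 0.1819, 0.0786]
tcp_rot: [-5.5, 89.9, -32.9]
wrist_force: [-3.3, 0.4, 10.8]
grip_width: 0.0336
```

```bash
python3 - <<'E'
from h import *
from cell import r
d={n:r.snapshot(n) for n in ["top","side","wrist"]}
cv2.imwrite("pics/fin.png",np.hstack([cv2.resize(d["top"]["img"][:,:,::-1],(400,300)),cv2.resize(d["side"]["img"][:,:,::-1],(400,300))]))
for i in range(4): r.snapshot("top"); print(r.read_state()["wrist_force"].round(1), r.read_state()["tool_pos"][2].round(4))
E
```

```text
[-4.3  0.6 10.6] 0.0786
[-3.2  1.  10.3] 0.0786
[-4.5  0.8 10.1] 0.0786
[-3.9 -0.   9.3] 0.0786
```

View pics/fin.png

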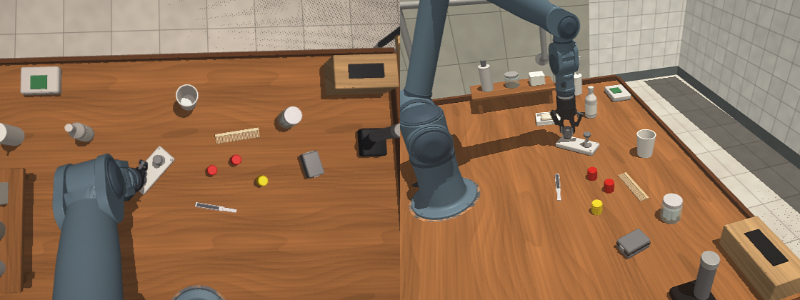

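The cap is seated and held at about 10 N. In the final picture the bystanders, the red and yellow caps and the knob (up) stand where they were. Handing in.

```bash
python3 - <<'E'
from cell import r
print(r.close_job(), r.read_state()["t"], r.read_state()["wrist_force"])
E
```

```text
the job is handed in; nothing more can be done
the job is handed in; nothing more can be done
```

I handed the job in at about 17.7 s of the 51 s allowed, with the arm still holding the grey cap pressed down on the blower's washer.

- **Pump knob:** I pushed it with the closed fingertips until the force rose from 9 to 23 N with no further travel, so it was at its lower stop. After release, a side picture showed it back up.
- **Cap:** I picked out the grey ribbed cap from two red ones and a yellow one, and pressed it straight down on the stud. The push peaked at about 10 N or a little more, then reversed to a 12 N downward pull, which is the click. The mouth then met the washer at about the stated depth.
- **Last checks:** The downward push read 9.3–10.8 N and held steady. By eye, the final pictures show the other toiletries and caps where they were.

**Disagreements:**
- A sideways force of about 4 N remained on the wrist.
- The gripper read 34 mm across the 36 mm cap.
- The wrist camera differed from the fixed cameras by up to about 3 mm, so I averaged the views and checked the alignment in the side and wrist pictures before pressing.
- One early move was refused because I left out the twist value. It cost no motion.

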